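# Stand the leaning carton up and swing the guard rail up

## Task

One of the three cartons in the counter's display tray has tipped back against the tray's wire rail: push it with the fingertips until it stands upright again in its bay. Also push the hinged wire guard along the tray's front fully up, so that the row is secured. Only push - do not lift the carton or knock anything over - and leave the other two cartons, the bottle and the stamp box where they are.

Things in the scene. Friction and masses are not known exactly. Their poses are not given: they have to be found in the camera images.
- tray: Wooden display tray fixed to the counter, 134 (x) x 350 mm (y), floor 6 mm thick. Origin: underside, centre of the middle bay. +x: its front, away from the robot (yaw up to 0.35 rad), with the hinged guard. Three carton bays along y at -105, 0 and +105 mm, each 55 (x) x 83 mm, bordered by strips 5 mm high (top 11 mm above the counter) that keep a carton's foot in place.
- carton: Leaning carton, 45 (x) x 75 (y) x 110 mm (z), 0.15 to 0.31 kg, in any of the bays. Origin: centre of its underside; z up the carton, x to the tray's front. Its rear lower edge is on the floor, it is tipped 0.55 rad to the tray's -x onto the rear rail; its top overhangs the rail. Pushed to +x above the rail (some 1 N) it turns about its foot; within 0.38 rad of upright it falls upright itself.
- neighbour_a: One of the two upright cartons in the tray, the same make as the leaning one: 45 mm (x, front to back) x 75 mm (y) x 110 mm (z), 0.15 to 0.31 kg. Origin: centre of its underside; z up the carton. It stands loose in its bay; leave it standing.
- neighbour_b: One of the two upright cartons in the tray, the same make as the leaning one: 45 mm (x, front to back) x 75 mm (y) x 110 mm (z), 0.15 to 0.31 kg. Origin: centre of its underside; z up the carton. It stands loose in its bay; leave it standing.
- guard (a joint): Wire guard's angle: 0 = flat outwards (tray's +x), 1.571 = straight up at its stop = fully up. Starts at 0.35 to 0.7. A frame of 8 mm steel rod: two arms 78 mm long at y = -157 and +157 mm, and a bar along y between their ends. The stiff hinge stays where it is left; moving it takes some 2 to 6 N on the bar.
- rear_rail (a point): Middle of the tray's fixed rear rail, a round steel bar 8 mm thick along the tray's y; this point, on its centre line, is 58 mm to the tray's -x from the tray's origin and 56 mm above the counter.
- guard_bar (a point): Middle of the guard's long bar, on the rod's centre line (rod 8 mm thick). When fully up it is 92 mm above the counter.
- guard_hinge (a point): Middle of the guard's hinge line, fixed to the tray; 52 mm to the tray's +x from its origin and 14 mm above the counter.
- bottle: White bottle with green cap, 60 mm diameter, 160 mm tall, standing on the counter to one side of the tray. Origin: centre of its underside. Leave it alone.
- stamp_box: Flat black stamp-pad box, 70 x 110 x 23 mm, on the counter on the tray's other side. Origin: centre of its underside. Leave it alone.
Mind the look-alikes: they are no part of the job. What is shaped like the carton but red is not meant. Leave any red look-alike of the neighbour_b alone.

How it is judged:
By the outcome, as a careful person would: the job done as asked, in the order asked, and still so for the second after the job is handed in, with the robot touching nothing.
It also fails if it takes over 50 s, if anything falls off the work surface, if the arm or the gripper's body presses on something with over 40 N, if the wrist force passes 120 N, or if a joint passes its speed limit or range.

## Robot

A 7-joint arm with a two-finger parallel gripper is mounted at the origin on the work surface. World frame = base frame: x ahead of the robot, y to its left, z up, the work surface at z = 0. Lengths are in mm, angles in degrees, forces in N, time in s.
With the tool pointing down it reaches from about 425 to 1025 mm from the base axis. Payload 3.6 kg.
Tool frame: the origin (TCP) lies between the finger pads; the fingertips stand 8 mm ahead of it and the grasp point (between the pads) lies 11 mm behind it; z points along the fingers, y is the line along which they close (so a half turn about z gives the same grasp; the last joint's range is limited). The gripper opens to 85 mm and grips with 20 to 120 N. Pads are 22 mm wide; open, the fingers measure 114 mm over their backs; the gripper's body (76 mm by 85 mm) begins 54 mm behind the grasp point. The pads swing forward as they close: fully open they stand 13 mm farther back than shut.
Start: joints at [70.904, 33.873, 2.773, 92.16, -1.908, 54.013, -1.931], TCP at [172.195, -704.258, 217.302] pointing down, gripper open.
Joint ranges: [-153.93, 153.93], [-27.13, 128.08], [-72.61, 78.16], [10.71, 143.7], [-87.88, 267.88], [4.46, 118.87], [-176.78, 176.78]. Speed limits (degrees/s): [147.25, 147.25, 180, 180, 180, 180, 180].

## Interface

Orientations are given as a 3x3 rotation matrix whose columns are the frame's x, y, z axes.
In Python, from cell import ctrl, cams gives the robot as it stands. The module is installed in compiled form; this text tells all that it offers.
- The arm moves only by the tool play_rows, never from a script. Its argument "motion" is a list that holds one entry, the list of rows, each a list of 7 numbers: the turn, a rotation vector about the tool's x, y, z as a fraction of full scale, then the shift along the tool's x, y, z as a fraction of full scale, then the closure, from 0 (fully open) to 1 (shut). A call has 1 to 8 rows; each row shifts and turns the commanded pose from where the row before left it, along the tool's axes as they then stand; what a row does not reach is not made up. Full scale, the value 1, is 25 mm for a shift and pi rad for a turn. A row lasts 1/8 s, in which the tool goes at most 62.5 mm and 10.7 degrees, less where a joint would pass 70% of its speed; a pose out of reach is approached as far as the arm can. A call with a number of a shift or a turn outside -1 to 1 is refused whole. A call with a gripper value outside its range is refused whole. The fingers move at their own pace and stop on an object; the grip force is fixed at half the most. Time passes only in rows, so rows that do not move let the fingers close. It gives the time, the measured TCP pose, the force, the opening and the grip force at its end, in the units of the state.
- ctrl.get_obs(): the state, without advancing time (a new reading comes with each control period).
- cams.grab_frame(name): name is "side" or "top" or "wrist"; returns (picture, depth): 420x560x3 uint8, red, green, blue; 420x560 float32, mm along the optical axis (not along the pixel's ray), 0 where there is no reading.
- cams.camera_params(name): a dict with "mtx" (3x3 intrinsics, pixels), "R" (3x3) and "t" (3): a world point X has camera coordinates R X + t. Camera axes: x right, y down, z forward; pixel columns grow to the right and rows downward; lengths in mm; the calibration is good to about 2 mm. The wrist camera is an equidistant fisheye: a pixel r from the principal point sees the ray r / f radians off the axis. A picture is of the moment at which its call begins: read the wrist's pose just before it. camera_params takes no time and is no camera call; for the wrist camera it gives the pose at the moment of the call.
- ctrl.sign_off(): hands the job in; it is judged then, once.
The state is a dict: "time_s": time; "joints": joint angles; "dq": joint speeds; "joint_efforts": joint torques, N m; "tool_pos": TCP position; "tcp_rot": TCP orientation; "ft_force": force on the tool from outside, world axes, zero at the start; "ft_torque": the same for the moment, N m; "opening": finger opening in mm; "finger_force": force on a finger pad.
Only numpy, scipy, OpenCV 4.12 (cv2) and the standard library are available. Lean on these libraries where they do the work, as an engineer would, in place of code of your own. Each camera call takes 0.05 s, during which the arm holds its last target. There are 200 camera calls.

## Working session

There is one attempt and no reset: what is moved stays moved. The work goes in short steps, Python scripts to look and compute and a tool call to move; the robot and the scene stay as the last step left them, time stands still between calls to the robot, and variables do not carry over. Pictures are saved under pics/ and viewed, at most 10 in all, crops included, and the job is handed in when it is done.

Besides the shell and the picture viewer there is one more tool, called as name([rows], argument=value, ...), one row to a line, values as JSON. play_rows: Moves the arm, as the interface text tells. Shift numbers are shares of 25 mm and turn numbers shares of pi rad, none past 1 either way. Its arguments: {"type":"object","properties":{"motion":{"type":"array","items":{"type":"array","items":{"type":"array","items":{"type":"number"}}}}},"required":["motion"]}

```bash
mkdir -p pics; python3 - <<'E'
from cell import ctrl,cams
import cv2,numpy as np
for n in("top","side"):
    im,d=cams.grab_frame(n); np.savez(f"{n}0.npz",im=im,d=d,**cams.camera_params(n))
    cv2.imwrite(f"pics/{n}0.png",im[:,:,::-1])
    p=cams.camera_params(n); print(n,p["mtx"].round(1).tolist(),(-p["R"].T@p["t"]).round(), p["R"][2].round(2))
o=ctrl.get_obs();print(o["time_s"],o["tool_pos"],o["tcp_rot"],o["ft_force"],o["opening"])
E
```

```text
top [[464.3, 0.0, 282.3], [0.0, 464.3, 213.4], [0.0, 0.0, 1.0]] [ 428.    3. 1074.] [ 0.1  -0.   -0.99]
side [[383.8, 0.0, 277.0], [0.0, 383.8, 214.0], [0.0, 0.0, 1.0]] [310. 760. 709.] [ 0.22 -0.72 -0.65]
0.1 [ 172.00814299 -703.49589103  216.24640312] [[ 9.71369959e-01  2.37571131e-01 -6.01294008e-04]
 [ 2.37571860e-01 -9.71368027e-01  1.94109545e-03]
 [-1.22929533e-04 -2.02837235e-03 -9.99997935e-01]] [-0.29353272 -0.07286345  0.03456431] 85.22267252624684
```

View pics/top0.png

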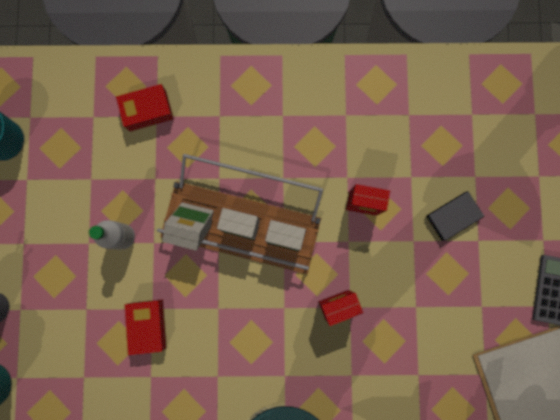

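View pics/side0.png

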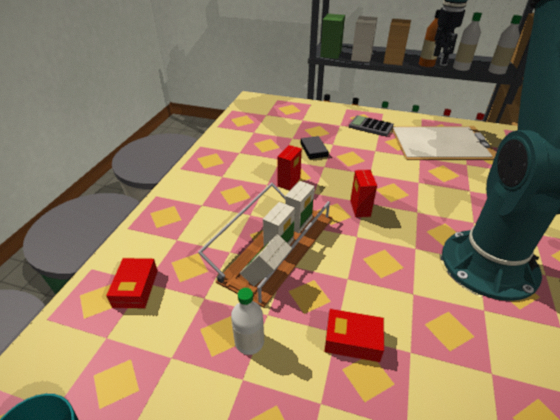

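The top view shows the white leaning carton at (188,227) in the leftmost bay (+y), with upright white cartons at (238,223) and (285,236). The red look-alikes are at (145,107), (145,327), (370,199) and (341,308), and are not meant. The bottle is at (110,235), the stamp box at (455,217), and the guard bar runs from (185,158) to (321,189). The side view agrees: the tipped white carton is at (265,260), nearest the bottle at (247,325). I choose (188,227) and check it in one close crop.

```bash
cat > h.py <<'E'
import numpy as np
def load(n): return np.load(n+".npz")
def ray(f,u,v,z):
    K,R,t=f["mtx"],f["R"],f["t"]; c=-R.T@t; d=R.T@np.linalg.solve(K,[u,v,1]); return c+d*(z-c[2])/d[2]
def cloud(f):
    K,R,t=f["mtx"],f["R"],f["t"]; d=f["d"]; v,u=np.mgrid[:420,:560]
    P=np.stack([(u-K[0,2])/K[0,0]*d,(v-K[1,2])/K[1,1]*d,d],-1); return (P-t)@R
E
python3 - <<'E'
from h import *; import cv2
f=load("top0"); im=f["im"][:,:,::-1]
cv2.imwrite("pics/crop0.png",cv2.resize(im[140:280,95:335],None,fx=3.3,fy=3.3,interpolation=cv2.INTER_CUBIC))
P=cloud(f)
np.set_printoptions(precision=0,suppress=True)
for u,v in [(188,227),(180,240),(205,222),(238,223),(238,216),(285,230),(185,158),(250,173),(321,189),(230,249),(260,257),(98,233),(115,235)]: print((u,v),P[v,u])
E
```

```text
(188, 227) [501. 196. 114.]
(180, 240) [474. 213. 108.]
(205, 222) [513. 165.  85.]
(238, 223) [508.  92. 114.]
(238, 216) [523.  92. 114.]
(285, 230) [493.  -5. 114.]
(185, 158) [659. 216.  57.]
(250, 173) [623.  71.  61.]
(321, 189) [587. -86.  61.]
(230, 249) [456. 115.  57.]
(260, 257) [438.  49.  57.]
(98, 233) [486. 363. 161.]
(115, 235) [485. 348. 110.]
```

View pics/crop0.png

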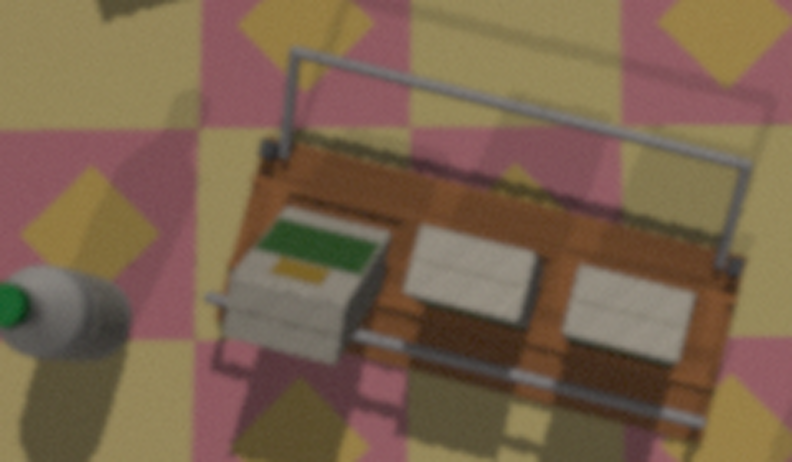

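The crop confirms it: the white carton with the green label leans back over the rear rail, and no red is involved. Rail ends are at crop (208,297) and (703,422), the guard's corners at (294,52) and (748,165).

```bash
python3 - <<'E'
from h import *; import cv2
np.set_printoptions(precision=1,suppress=True)
f=load("top0"); P=cloud(f); px=lambda a:(a[0]/3.3+95-.35,a[1]/3.3+140-.35)
def seg(a,b,z,nm):
    A,B=ray(f,*px(a),z),ray(f,*px(b),z); d=A-B; m=(A+B)/2
    print(nm,A,B,"mid",m,"len",np.linalg.norm(d[:2]),"yaw",np.degrees(np.arctan2(-d[0],d[1]))); return m
seg((208,297),(703,422),56,"rail");seg((294,52),(748,165),57,"bar");seg((268,150),(735,265),14,"hinge")
X=P.reshape(-1,3); 
top=X[(X[:,2]>60)&(X[:,2]<175)&(X[:,0]>380)&(X[:,0]<560)&(X[:,1]>-100)&(X[:,1]<400)]
# bar points
b=X[(X[:,2]>45)&(X[:,2]<75)&(X[:,0]>560)&(X[:,0]<700)&(X[:,1]>-100)&(X[:,1]<225)]
vx,vy,x0,y0=cv2.fitLine(b[:,:2].astype(np.float32),cv2.DIST_HUBER,0,.01,.01).ravel()
print("bar fit yaw",np.degrees(np.arctan(-vx/vy)),b.mean(0),len(b),np.percentile(b[:,2],[10,50,90]))
r=X[(X[:,2]>45)&(X[:,2]<62)&(X[:,0]>405)&(X[:,0]<490)&(X[:,1]>-60)&(X[:,1]<130)]
vx,vy,x0,y0=cv2.fitLine(r[:,:2].astype(np.float32),cv2.DIST_HUBER,0,.01,.01).ravel()
print("rail fit yaw",np.degrees(np.arctan(-vx/vy)),x0,y0,len(r))
for nm,lo,hi in(("lean",135,260),("mid",45,135),("right",-60,45)):
    c=top[(top[:,1]>lo)&(top[:,1]<hi)]; t=c[c[:,2]>108]
    print(nm,"top z",np.percentile(c[:,2],[50,98]),"centre, size",cv2.minAreaRect(t[:,:2].astype(np.float32)), "hull of all",cv2.minAreaRect(c[:,:2].astype(np.float32)))
bt=X[(X[:,2]>40)&(X[:,2]<175)&(X[:,1]>270)&(X[:,1]<400)&(X[:,0]>430)&(X[:,0]<540)]; print("bottle",bt.min(0),bt.max(0))
E
```

```text
rail [499.5 273.8  56. ] [414.5 -54.6  56. ] mid [457.  109.6  56. ] len 339.206370642043 yaw -14.518139517188013
bar [665.  218.8  57. ] [585.6 -86.9  57. ] mid [625.3  65.9  57. ] len 315.8531696160803 yaw -14.547231200677485
hinge [605.2 245.1  14. ] [522.1 -80.6  14. ] mid [563.7  82.3  14. ] len 336.1098491021066 yaw -14.316276573856598
bar fit yaw -14.601815 [622.8  65.4  60.6] 598 [56.5 61.4 64.4]
rail fit yaw -14.885029 438.15628 37.88381 304
lean top z [105.5 123.1] centre, size ((489.3291015625, 208.60079956054688), (75.46124267578125, 40.99143600463867), 74.99889373779297) hull of all ((494.9640197753906, 186.47219848632812), (115.66057586669922, 78.15531158447266), 75.12337493896484)
mid top z [116.  119.9] centre, size ((509.31817626953125, 93.91304779052734), (75.20966339111328, 45.0354118347168), 75.41375732421875) hull of all ((489.5246887207031, 87.6318588256836), (97.15080261230469, 81.4274673461914), 76.43451690673828)
right top z [116.4 119.8] centre, size ((483.2455749511719, -5.69232177734375), (74.89657592773438, 44.87360382080078), 75.42879486083984) hull of all ((462.54022216796875, -13.877586364746094), (103.06092071533203, 80.81465148925781), 75.4801025390625)
bottle [458.2 270.1  40. ] [517.9 392.8 164.6]
```

Tray: origin about (513,95), yaw −14.55°. The hinge, bar and middle carton all agree with this to within 4 mm. The guard angle is about 0.58. The carton sits at tray y=+105. I move over with the fingers shut and tool x turned onto tray x.

play_rows([
  [[0,0,0.0525,0,0,0,1],[0,0,0.0525,0,0,0,1],[0,0,0.0525,0,0,0,1],[0,0,0,1,-1,0,1],[0,0,0,1,-1,0,1],[0,0,0,1,-1,0,1],[0,0,0,1,-1,0,1],[0,0,0,1,-1,0,1]],
])

```text
time_s: 1.1
tool_pos: [325.5, -613.7, 216.7]
tcp_rot: [[0.968, -0.252, -0.001], [-0.252, -0.968, 0.001], [-0.001, -0.001, -1.0]]
ft_force: [0.2, -1.4, -0.9]
opening: -0.0
finger_force: 0.0
```

play_rows([
  [[0,0,0,0,-1,0,1],[0,0,0,0,-1,0,1],[0,0,0,0,-1,0,1],[0,0,0,0,-1,0,1],[0,0,0,0,-1,0,1],[0,0,0,0,-1,0,1],[0,0,0,0,-1,0,1],[0,0,0,0,-1,0,1]],
])

```text
time_s: 2.1
tool_pos: [375.4, -419.8, 217.3]
tcp_rot: [[0.968, -0.252, 0.0], [-0.252, -0.968, 0.0], [0.0, -0.0, -1.0]]
ft_force: [0.2, 1.1, 0.4]
opening: -0.2
finger_force: 0.0
```

play_rows([
  [[0,0,0,0,-1,0,1],[0,0,0,0,-1,0,1],[0,0,0,0,-1,0,1],[0,0,0,0,-1,0,1],[0,0,0,0,-1,0,1],[0,0,0,0,-1,0,1],[0,0,0,0,-1,0,1],[0,0,0,0,-1,0,1]],
])

```text
time_s: 3.1
tool_pos: [425.6, -226.4, 217.4]
tcp_rot: [[0.968, -0.252, 0.0], [-0.252, -0.968, -0.0], [0.0, -0.0, -1.0]]
ft_force: [0.3, 0.9, 0.9]
opening: -0.2
finger_force: 0.0
```

play_rows([
  [[0,0,0,0,-1,0,1],[0,0,0,0,-1,0,1],[0,0,0,0,-1,0,1],[0,0,0,0,-1,0,1],[0,0,0,0,-1,0,1],[0,0,0,0,-1,0,1],[0,0,0,0,-1,0,1],[0,0,0,0,-1,0,1]],
])

```text
time_s: 4.1
tool_pos: [475.9, -32.9, 217.4]
tcp_rot: [[0.968, -0.252, 0.0], [-0.252, -0.968, -0.0], [0.0, -0.0, -1.0]]
ft_force: [0.5, -0.0, -0.5]
opening: -0.1
finger_force: 0.0
```

play_rows([
  [[0,0,0,0,-1,0,1],[0,0,0,0,-1,0,1],[0,0,0,0,-1,0,1],[0,0,0,-0.9,-1,0,1],[0,0,0,-0.9,-1,0,1],[0,0,0,-0.9,-1,0,1],[0,0,0,-0.9,-1,0,1],[0,0,0,-0.9,-1,0,1]],
])

```text
time_s: 5.1
tool_pos: [416.5, 188.8, 217.4]
tcp_rot: [[0.968, -0.252, 0.0], [-0.252, -0.968, 0.0], [0.0, -0.0, -1.0]]
ft_force: [-0.2, 0.6, 0.5]
opening: 0.1
finger_force: 0.0
```

play_rows([
  [[0,0,0,0,-0.8,0,1],[0,0,0,0,-0.4,0,1],[0,0,0,0,0,1,1],[0,0,0,0,0,1,1],[0,0,0,0,0,1,1],[0,0,0,0,0,1,1],[0,0,0,0,0,0.8,1],[0,0,0,0,0,0,1]],
])

```text
time_s: 6.1
tool_pos: [425.3, 215.4, 96.0]
tcp_rot: [[0.967, -0.254, -0.002], [-0.254, -0.967, -0.002], [-0.002, 0.003, -1.0]]
ft_force: [1.1, -0.6, -0.4]
opening: -0.2
finger_force: 0.0
```

```bash
python3 - <<'E'
from cell import ctrl,cams
import cv2,numpy as np
a=cams.grab_frame("top")[0]; b=cams.grab_frame("side")[0]
c=lambda i:cv2.resize(i,(400,400),interpolation=cv2.INTER_CUBIC)
cv2.imwrite("pics/s1.png",np.hstack([c(a[140:290,90:240]),c(b[160:320,190:350])])[:,:,::-1])
o=ctrl.get_obs();d=np.array(o["tool_pos"])-[513,95,0];print(o["joints"],d@[.968,-.251,0],d@[.251,.968,0],d[2],o["ft_force"])
E
```

```text
[ -31.2593377    27.76576638   -1.45911515  128.71582721    1.7719161
   23.51296586 -138.85646736] -114.57556619021535 95.66230643860793 97.51099257454081 [ 0.06315564 -0.6255157   0.25158106]
```

View pics/s1.png

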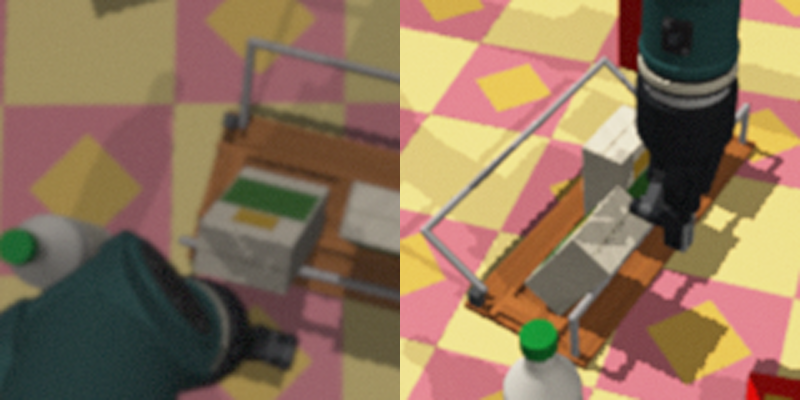

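In the left (top) half the leaning carton is at crop (265,225), with the closed fingertips behind it at (285,350). In the right (side) half the fingers are just behind the overhanging top edge at (650,200), clear of the rail. I lower slightly, centre on the carton and push slowly.

play_rows([
  [[0,0,0,0,-0.38,0.45,1],[0,0,0,0.4,0,0,1],[0,0,0,0.3,0,0,1],[0,0,0,0.2,0,0,1],[0,0,0,0.15,0,0,1],[0,0,0,0.15,0,0,1],[0,0,0,0,0,0,1]],
])

```text
time_s: 7.08
tool_pos: [456.2, 218.3, 86.1]
tcp_rot: [[0.968, -0.252, -0.001], [-0.252, -0.968, -0.0], [-0.001, 0.0, -1.0]]
ft_force: [-0.2, -0.9, 1.9]
opening: -0.1
finger_force: 0.8
```

play_rows([
  [[0,0,0,0.15,0,0,1],[0,0,0,0.15,0,0,1],[0,0,0,0.15,0,0,1],[0,0,0,0,0,0,1]],
])

```text
time_s: 7.58
tool_pos: [460.7, 217.1, 87.7]
tcp_rot: [[0.968, -0.249, -0.011], [-0.249, -0.969, -0.001], [-0.01, 0.004, -1.0]]
ft_force: [-15.4, 2.8, 28.3]
opening: -0.2
finger_force: 16.2
```

```bash
python3 - <<'E'
from cell import ctrl,cams
import cv2,numpy as np
a=cams.grab_frame("wrist")[0]; b=cams.grab_frame("side")[0]
cv2.imwrite("pics/s2.png",np.hstack([cv2.resize(a,(400,300)),cv2.resize(b[190:300,215:345],(400,338),interpolation=cv2.INTER_CUBIC)[:300]])[:,:,::-1])
o=ctrl.get_obs();print(o["tool_pos"],o["ft_force"],o["ft_torque"])
E
```

```text
[460.69692087 217.07409294  87.72022179] [-14.99554654   3.22659672  28.58427391] [ 0.57050669  3.29416228 -0.01902253]
```

View pics/s2.png

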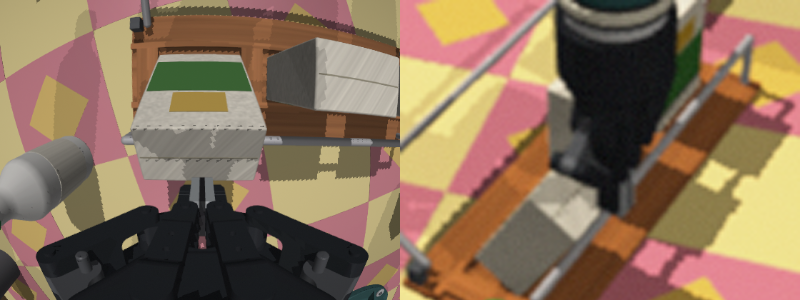

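The wrist view shows the fingertips meeting the carton's top rear edge at (200,180). The reaction of about (−15, +28) N points along the line from foot to edge. So the edge is sticking to the fingers while the tool moves level. I back off, rise a little, and follow the edge's arc.

play_rows([
  [[0,0,0,-0.3,0,0,1],[0,0,0,-0.2,0,-0.2,1],[0,0,0,0,0,-0.1,1],[0,0,0,0,0,0,1]],
])

```text
time_s: 8.18
tool_pos: [456.4, 218.6, 93.7]
tcp_rot: [[0.967, -0.253, 0.001], [-0.253, -0.967, 0.0], [0.001, -0.001, -1.0]]
ft_force: [0.3, -0.3, -0.6]
opening: 0.0
finger_force: 0.0
```

play_rows([
  [[0,0,0,0.16,0,-0.02,1],[0,0,0,0.16,0,-0.08,1],[0,0,0,0.12,0,-0.07,1],[0,0,0,0.12,0,-0.07,1],[0,0,0,0,0,0,1]],
])

```text
time_s: 8.8
tool_pos: [469.4, 215.1, 99.7]
tcp_rot: [[0.968, -0.253, 0.001], [-0.253, -0.968, 0.0], [0.0, -0.0, -1.0]]
ft_force: [0.5, 0.3, -1.1]
opening: 0.3
finger_force: 0.0
```

play_rows([
  [[0,0,0,0.12,0,-0.05,1],[0,0,0,0.12,0,-0.04,1],[0,0,0,0.12,0,-0.04,1],[0,0,0,0,0,0,1]],
])

```text
time_s: 9.3
tool_pos: [478.1, 212.8, 102.9]
tcp_rot: [[0.968, -0.253, 0.0], [-0.253, -0.968, 0.0], [0.0, -0.0, -1.0]]
ft_force: [0.9, -0.3, 0.3]
opening: 0.1
finger_force: 0.0
```

```bash
python3 - <<'E'
from cell import ctrl,cams
import cv2,numpy as np
a=cams.grab_frame("wrist")[0]; b=cams.grab_frame("side")[0]
cv2.imwrite("pics/s3.png",np.hstack([cv2.resize(a,(400,300)),cv2.resize(b[190:300,215:345],(400,338),interpolation=cv2.INTER_CUBIC)[:300]])[:,:,::-1])
o=ctrl.get_obs();print(o["time_s"],o["tool_pos"],o["ft_force"],o["ft_torque"])
E
```

```text
9.4 [477.59707132 212.82533912 102.78061001] [0.46095983 0.31438145 0.31365839] [ 0.00558839 -0.0139703  -0.02418484]
```

View pics/s3.png

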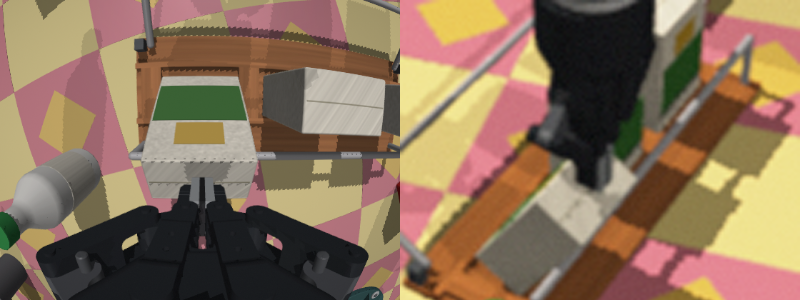

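In s3 the fingers lie over the carton's top face (wrist (200,185), side (590,180)). The tips are on top of it rather than behind it, and the carton still leans. I check the real heights of the carton and the tip from depth.

```bash
cat >> h.py <<'E'
def tray(P): 
    c,s=np.cos(np.radians(-14.55)),np.sin(np.radians(-14.55)); d=P-[513,95,0]
    return np.stack([d[...,0]*c+d[...,1]*s,-d[...,0]*s+d[...,1]*c,d[...,2]],-1)
def prof(T,y0,y1,lo=-130,hi=60,z0=25,z1=170):
    T=T.reshape(-1,3); m=(T[:,1]>y0)&(T[:,1]<y1)&(T[:,2]>z0)&(T[:,2]<z1)
    for x in range(lo,hi,6):
        k=T[m&(T[:,0]>=x)&(T[:,0]<x+6),2]
        if len(k)>2: print(x+3,len(k),np.percentile(k,[5,50,95]).round())
E
python3 - <<'E'
from h import *; from cell import ctrl,cams
f=load("top0"); T=tray(cloud(f)); print("top0 lean"); prof(T,75,135)
im,d=cams.grab_frame("side"); g=dict(im=im,d=d,**cams.camera_params("side")); T=tray(cloud(g)); np.savez("side3.npz",**g)
dark=(im.max(2)<70); 
q=T[dark&(T[...,0]>-110)&(T[...,0]<-20)&(T[...,1]>60)&(T[...,1]<150)&(T[...,2]>60)&(T[...,2]<180)]
print("gripper pts",len(q),q[q[:,2].argsort()][:25:3].round())
l=~dark; print("side lean");prof(np.where(l[...,None],T,0),75,140)
E
```

```text
top0 lean
-79 47 [ 98. 101. 104.]
-73 82 [102. 104. 107.]
-67 79 [105. 108. 112.]
-61 84 [108. 112. 115.]
-55 84 [112. 115. 118.]
-49 87 [115. 119. 122.]
-43 86 [119. 122. 124.]
-37 78 [111. 116. 121.]
-31 79 [102. 107. 112.]
-25 76 [ 92.  97. 101.]
-19 75 [83. 87. 92.]
-13 70 [73. 77. 82.]
-7 65 [62. 67. 74.]
-1 70 [53. 58. 63.]
5 64 [42. 48. 54.]
11 61 [34. 38. 43.]
17 15 [30. 32. 34.]
gripper pts 211 [[-69. 112. 119.]
 [-70. 112. 123.]
 [-70. 116. 126.]
 [-71. 113. 127.]
 [-64. 119. 128.]
 [-70. 113. 130.]
 [-60. 120. 130.]
 [-62. 116. 130.]
 [-71. 117. 131.]]
side lean
-79 39 [ 98. 100. 102.]
-73 112 [100. 104. 146.]
-67 67 [104. 106. 109.]
-61 74 [ 55. 108. 113.]
-55 49 [ 59. 114. 135.]
-49 43 [115. 118. 120.]
-43 44 [119. 121. 123.]
-37 5 [113. 119. 121.]
-31 7 [104. 106. 111.]
-25 5 [ 96.  98. 101.]
-19 7 [85. 88. 92.]
-13 7 [75. 77. 82.]
-7 4 [66. 70. 71.]
-1 4 [58. 59. 64.]
5 6 [48. 50. 54.]
11 4 [37. 38. 40.]
```

```bash
python3 - <<'E'
from h import *; import cv2
g=load("side3"); T=tray(cloud(g)); im=g["im"]
surf=100.5+.613*(T[...,0]+80)
m=(T[...,0]>-105)&(T[...,0]<-35)&(T[...,1]>70)&(T[...,1]<140)&(T[...,2]>85)&(T[...,2]<150)&((T[...,2]>surf+5)|(T[...,0]<-84))
v,u=np.nonzero(m); o=np.argsort(-v)[:200:6]
for i in o: print(u[i],v[i],T[v[i],u[i]].round(),im[v[i],u[i]])
E
```

```text
279 252 [-73. 112. 118.] [105 102  94]
276 250 [-69. 119. 128.] [30 30 28]
278 249 [-71. 113. 127.] [22 19 25]
280 249 [-75. 112. 128.] [84 83 81]
282 248 [-75. 104. 124.] [66 66 65]
277 248 [-72. 119. 135.] [18 20 22]
277 247 [-71. 118. 137.] [18 18 21]
280 247 [-75. 113. 135.] [82 83 82]
277 246 [-71. 118. 140.] [18 18 19]
274 246 [-64. 119. 138.] [20 21 21]
280 245 [-74. 111. 138.] [82 82 80]
282 245 [-74. 103. 132.] [66 67 66]
274 244 [-64. 118. 142.] [14 18 17]
277 244 [-70. 117. 145.] [17 16 20]
280 243 [-75. 114. 148.] [84 84 82]
278 243 [-70. 113. 144.] [22 23 24]
282 242 [-75. 104. 142.] [57 57 55]
281 241 [-75. 109. 149.] [74 75 75]
```

```bash
python3 - <<'E'
from h import *
f=load("side3")
for nm,p in(("s1",(425.6,216,97.5)),("s3",(477.6,212.8,102.8))):
    for dz in(-8,0,8,15,22):
        c=f["R"]@(np.array(p)+[0,0,dz])+f["t"]; q=f["mtx"]@c; print(nm,dz,(q[:2]/q[2]).round(1))
E
```

```text
s1 -8 [300.1 263.8]
s1 0 [300.2 261.3]
s1 8 [300.4 258.7]
s1 15 [300.5 256.5]
s1 22 [300.6 254.2]
s3 -8 [277.3 255.8]
s3 0 [277.3 253.3]
s3 8 [277.3 250.7]
s3 15 [277.3 248.5]
s3 22 [277.3 246.1]
```

By image the fingertip ends about 10 mm above the reported TCP, not 8 mm below, so the tips had met the top edge. I back off, go about 30 mm lower and push again.

play_rows([
  [[0,0,0,0,0,-0.2,1],[0,0,0,-1,0,0,1],[0,0,0,-0.9,0,0,1],[0,0,0,0,0,0.7,1],[0,0,0,0,0,0.65,1],[0,0,0,0.3,0,0,1],[0,0,0,0.3,0,0,1],[0,0,0,0,0,0,1]],
])

```text
time_s: 10.45
tool_pos: [447.8, 221.1, 74.7]
tcp_rot: [[0.967, -0.254, 0.002], [-0.254, -0.967, 0.001], [0.002, -0.001, -1.0]]
ft_force: [-0.1, 0.6, -0.4]
opening: 0.1
finger_force: 0.0
```

play_rows([
  [[0,0,0,0.16,0,0,1],[0,0,0,0.16,0,0,1],[0,0,0,0.16,0,-0.03,1],[0,0,0,0,0,0,1]],
])

```text
time_s: 10.95
tool_pos: [458.3, 217.9, 74.9]
tcp_rot: [[0.968, -0.253, 0.001], [-0.253, -0.968, 0.0], [0.0, -0.0, -1.0]]
ft_force: [-0.4, -0.9, -0.3]
opening: 0.1
finger_force: 0.0
```

play_rows([
  [[0,0,0,0.15,0,-0.05,1],[0,0,0,0.15,0,-0.05,1],[0,0,0,0.15,0,-0.05,1],[0,0,0,0,0,0,1]],
])

```text
time_s: 11.45
tool_pos: [469.3, 215.1, 78.7]
tcp_rot: [[0.968, -0.253, 0.001], [-0.253, -0.968, 0.0], [0.001, -0.0, -1.0]]
ft_force: [0.3, 0.6, 0.2]
opening: 0.1
finger_force: 0.0
```

play_rows([
  [[0,0,0,0.15,0,-0.05,1],[0,0,0,0.15,0,-0.05,1],[0,0,0,0,0,0,1]],
])

```text
time_s: 11.82
tool_pos: [476.5, 213.2, 81.2]
tcp_rot: [[0.968, -0.253, 0.001], [-0.253, -0.968, 0.0], [0.001, -0.0, -1.0]]
ft_force: [0.2, 0.2, 0.1]
opening: 0.0
finger_force: 0.0
```

```bash
python3 - <<'E'
from h import *; from cell import ctrl,cams; import cv2
im,d=cams.grab_frame("top"); g=dict(im=im,d=d,**cams.camera_params("top")); T=tray(cloud(g)); prof(T,115,140,z1=128)
a=cams.grab_frame("wrist")[0]; b=cams.grab_frame("side")[0]
cv2.imwrite("pics/s4.png",np.hstack([cv2.resize(a,(400,300)),cv2.resize(b[190:300,215:345],(400,338),interpolation=cv2.INTER_CUBIC)[:300]])[:,:,::-1])
o=ctrl.get_obs();print(o["time_s"],tray(np.array(o["tool_pos"])),o["ft_force"])
E
```

```text
-25 16 [ 39.  82. 115.]
-19 35 [114. 117. 120.]
-13 37 [114. 116. 119.]
-7 34 [114. 116. 119.]
-1 33 [114. 117. 119.]
5 34 [114. 116. 119.]
11 34 [114. 116. 119.]
17 36 [114. 116. 120.]
23 11 [114. 116. 119.]
11.975 [-65.7173258  105.11885535  80.99970497] [0.21491553 0.41816754 0.78759988]
```

View pics/s4.png

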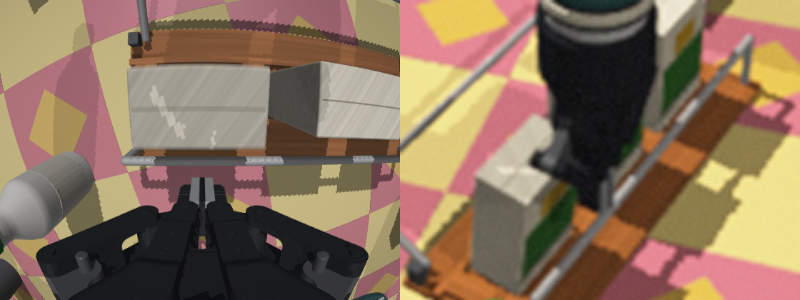

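The carton now stands upright: its top is flat at z=116, spans tray x −22 to +24, and the row is aligned. Next I rise, cross over the row to the front and tilt the tool inward 35°, so the guard bar is pushed up without wedging.

play_rows([
  [[0,0,0,-0.4,0,0,1],[0,0,0,0,0,-1,1],[0,0,0,0,0,-1,1],[0,0,0,0,0,-1,1],[0,0,0,0,0,-0.6,1],[0,0,0,1,0.5,0,1],[0,0,0,1,0.5,0,1],[0,0,0,1,0.5,0,1]],
])

```text
time_s: 12.98
tool_pos: [529.1, 160.3, 170.7]
tcp_rot: [[0.968, -0.251, -0.001], [-0.251, -0.968, -0.0], [-0.001, 0.0, -1.0]]
ft_force: [0.7, 0.8, -0.6]
opening: 0.2
finger_force: 0.0
```

play_rows([
  [[0,0,0,1,0.45,0,1],[0,0,0,1,0.45,0,1],[0,0,0,1,0.45,0,1],[0,0,0,1,0.45,0,1],[0,0,0,1,0.45,0,1],[0,0,0,1,0.45,0,1],[0,-0.049,0,0,0,0,1],[0,-0.049,0,0,0,0,1]],
])

```text
time_s: 13.98
tool_pos: [656.9, 57.8, 171.4]
tcp_rot: [[0.921, -0.252, -0.298], [-0.239, -0.968, 0.078], [-0.308, -0.001, -0.951]]
ft_force: [0.6, 0.2, 0.0]
opening: 0.3
finger_force: 0.0
```

play_rows([
  [[0,-0.049,0,0,0,0,1],[0,-0.048,0,0,0,0,1],[0,0,0,0,0,0,1],[0,0,0,0,0,0,1]],
])

```text
time_s: 14.48
tool_pos: [656.7, 58.1, 170.8]
tcp_rot: [[0.792, -0.252, -0.557], [-0.206, -0.968, 0.145], [-0.575, -0.0, -0.818]]
ft_force: [-0.0, 0.4, 0.2]
opening: -0.1
finger_force: 0.0
```

```bash
python3 - <<'E'
from h import *; from cell import ctrl,cams
np.set_printoptions(precision=2,suppress=True)
o=ctrl.get_obs();p=tray(np.array(o["tool_pos"]));R=np.array(o["tcp_rot"])
A=tray(R.T+[513,95,0]); print(o["time_s"],p,"axes in tray\n",A,np.array(o["joints"]))
f,n=A[2],-A[0]; tcp=lambda th,back=25:np.array([52+78*np.cos(th),0,14+78*np.sin(th)])-15*n+back*f
pre=tcp(.58)+[30,0,0]; print("pre",pre,"shift rows",A@(pre-p)/25)
ths=np.linspace(.58,1.571,11); W=[tcp(t) for t in ths]
print("pre->contact",A@(W[0]-pre)/25); print(np.array([A@(b-a)/25 for a,b in zip(W,W[1:])]))
E
```

```text
14.475 [148.34   0.4  170.83] axes in tray
 [[ 0.82 -0.   -0.58]
 [-0.   -1.   -0.  ]
 [-0.58  0.   -0.82]] [  -0.9    47.99   -5.47   78.61   -7.49   86.8  -107.69]
pre [145.13   0.    27.67] shift rows [3.19 0.02 4.76]
pre->contact [-0.98  0.    0.69]
[[-0.29  0.   -0.1 ]
 [-0.3   0.   -0.07]
 [-0.31  0.   -0.04]
 [-0.31  0.   -0.01]
 [-0.31  0.    0.02]
 [-0.3   0.    0.05]
 [-0.3   0.    0.08]
 [-0.29  0.    0.11]
 [-0.28  0.    0.14]
 [-0.26  0.    0.17]]
```

play_rows([
  [[0,0,0,0.64,0,0.95,1],[0,0,0,0.64,0,0.95,1],[0,0,0,0.64,0,0.95,1],[0,0,0,0.64,0,0.95,1],[0,0,0,0.64,0,0.95,1],[0,0,0,0,0,0,1],[0,0,0,-0.45,0,0.35,1],[0,0,0,-0.4,0,0.34,1]],
])

```text
time_s: 15.48
tool_pos: [628.7, 65.3, 26.8]
tcp_rot: [[0.793, -0.252, -0.555], [-0.206, -0.968, 0.145], [-0.574, -0.001, -0.819]]
ft_force: [0.2, 0.5, 0.0]
opening: -0.1
finger_force: 0.0
```

play_rows([
  [[0,0,0,-0.15,0,0,1],[0,0,0,-0.15,0,-0.05,1],[0,0,0,-0.15,0,-0.05,1],[0,0,0,-0.15,0,-0.04,1],[0,0,0,-0.15,0,-0.03,1],[0,0,0,0,0,0,1]],
])

```text
time_s: 16.23
tool_pos: [616.3, 68.2, 40.8]
tcp_rot: [[0.792, -0.252, -0.556], [-0.207, -0.968, 0.145], [-0.574, -0.0, -0.819]]
ft_force: [1.6, -0.4, 0.2]
opening: -0.0
finger_force: 0.7
```

play_rows([
  [[0,0,0,-0.2,0,-0.02,1],[0,0,0,-0.2,0,-0.01,1],[0,0,0,-0.2,0,0,1],[0,0,0,0,0,0,1]],
])

```text
time_s: 16.73
tool_pos: [603.3, 71.6, 49.9]
tcp_rot: [[0.791, -0.252, -0.558], [-0.206, -0.968, 0.145], [-0.577, 0.0, -0.817]]
ft_force: [-0.1, -0.0, -0.3]
opening: -0.3
finger_force: 0.0
```

```bash
python3 - <<'E'
from h import *; from cell import ctrl,cams; import cv2
b,d=cams.grab_frame("side"); T=tray(cloud(dict(d=d,**cams.camera_params("side"))))
m=(T[...,1]>60)&(T[...,1]<150)&(T[...,0]>40)&(T[...,0]<140)&(T[...,2]>35); q=T[m]; print(len(q),np.median(q,0).round(1))
cv2.imwrite("pics/s5.png",cv2.resize(b[150:310,185:345],(600,600),interpolation=cv2.INTER_CUBIC)[:,:,::-1])
o=ctrl.get_obs();print(o["time_s"],tray(np.array(o["tool_pos"])),o["ft_force"])
E
```

```text
109 [ 93.7 107.5  81.9]
16.775 [9.31930586e+01 9.27848973e-02 4.97416743e+01] [ 0.2289164   0.65266876 -0.13722751]
```

View pics/s5.png

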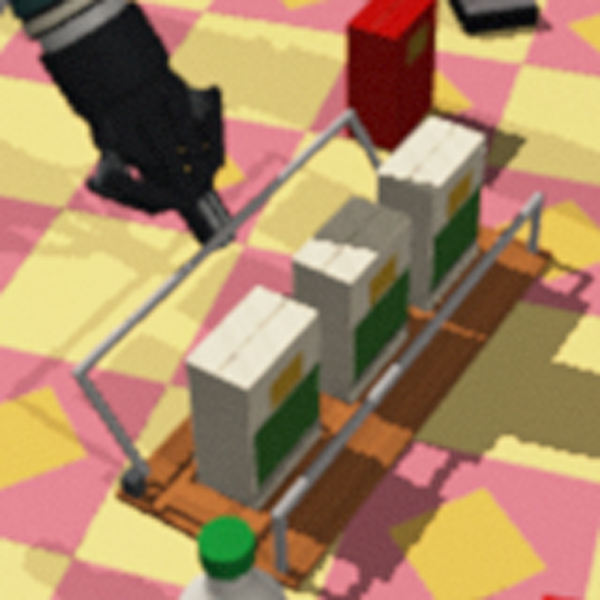

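The side view shows the three cartons upright. The guard bar rests on the fingers at (225,235) and is partly raised, to about 1.0 rad. I continue along the arc with a little more finger overlap.

play_rows([
  [[0,0,0,-0.2,0,0.12,1],[0,0,0,-0.25,0,0.08,1],[0,0,0,-0.25,0,0.08,1],[0,0,0,-0.25,0,0.08,1],[0,0,0,-0.25,0,0.1,1],[0,0,0,0,0,0,1]],
])

```text
time_s: 17.52
tool_pos: [573.0, 79.5, 57.7]
tcp_rot: [[0.791, -0.252, -0.558], [-0.206, -0.968, 0.145], [-0.577, 0.0, -0.817]]
ft_force: [-0.7, -0.4, 0.6]
opening: -0.2
finger_force: 0.0
```

play_rows([
  [[0,0,0,-0.2,0,0.1,1],[0,0,0,-0.2,0,0.12,1],[0,0,0,0,0,0,1]],
])

```text
time_s: 17.9
tool_pos: [562.3, 82.3, 58.7]
tcp_rot: [[0.791, -0.252, -0.558], [-0.206, -0.968, 0.145], [-0.576, 0.0, -0.817]]
ft_force: [-0.5, -0.7, 0.9]
opening: -0.1
finger_force: 0.0
```

play_rows([
  [[0,0,0,-0.12,0,0.04,1],[0,0,0,-0.12,0,0.04,1],[0,0,0,0,0,0,1]],
])

```text
time_s: 18.27
tool_pos: [559.4, 83.0, 59.4]
tcp_rot: [[0.795, -0.253, -0.552], [-0.208, -0.967, 0.145], [-0.571, -0.0, -0.821]]
ft_force: [5.5, -0.2, -7.7]
opening: -0.2
finger_force: 4.2
```

```bash
cat > look.py <<'E'
from h import *; from cell import ctrl,cams
for n in("side","top"):
    b,d=cams.grab_frame(n); T=tray(cloud(dict(d=d,**cams.camera_params(n))))
    for y0,y1 in((60,150),(-150,-60)):
        m=(T[...,1]>y0)&(T[...,1]<y1)&(T[...,0]>36)&(T[...,0]<140)&(T[...,2]>40)&(T[...,2]<110); q=T[m]; print(n,len(q),np.median(q,0).round(1))
    if n=="top":
        for y0 in(-105,0,105): print(y0); prof(T,y0-30,y0+30,-40,40,z0=50,z1=128)
o=ctrl.get_obs();print(o["time_s"],tray(np.array(o["tool_pos"])),o["ft_force"])
E
python3 look.py
```

```text
side 118 [ 51.2 105.7  94.7]
side 79 [  50.6 -101.8   94.5]
top 151 [ 51.5 104.3  95.7]
top 0 [nan nan nan]
-105
0
-25 28 [ 68. 115. 117.]
-19 26 [115. 116. 120.]
-13 22 [114. 116. 118.]
-7 21 [115. 117. 119.]
-1 15 [115. 116. 120.]
5 14 [113. 116. 119.]
11 11 [116. 116. 119.]
17 4 [116. 116. 119.]
105
-25 34 [ 57.  88. 109.]
-19 85 [114. 117. 119.]
-13 86 [114. 116. 119.]
-7 82 [114. 117. 118.]
-1 83 [114. 116. 119.]
5 84 [114. 116. 118.]
11 83 [114. 116. 119.]
17 81 [114. 116. 119.]
23 39 [114. 116. 118.]
18.375 [4.79313050e+01 4.35446533e-02 5.93918395e+01] [ 4.88164087 -0.27933369 -7.50456154]
  return _methods._mean(a, axis=axis, dtype=dtype,
  ret = um.true_divide(
```

Contact force of about 9 N and the bar at x≈51 mean it is at its stop. I press a little more to be sure, then back off.

play_rows([
  [[0,0,0,-0.1,0,0,1],[0,0,0,-0.1,0,0,1],[0,0,0,0,0,0,1]],
])

```text
time_s: 18.75
tool_pos: [559.6, 83.0, 59.6]
tcp_rot: [[0.8, -0.255, -0.543], [-0.21, -0.967, 0.144], [-0.562, -0.001, -0.827]]
ft_force: [10.3, -1.3, -18.0]
opening: -0.0
finger_force: 9.4
```

play_rows([
  [[0,0,0,0.3,0,0,1],[0,0,0,0.5,0,-0.4,1],[0,0,0,0.5,0,-1,1],[0,0,0,0,0,-1,1],[0,0,0,0,0,-1,1],[0,0,0,0,0,-1,1],[0,0,0,0,0,-1,1],[0,0,0,0,0,0,1]],
])

```text
time_s: 19.75
tool_pos: [654.4, 58.6, 157.0]
tcp_rot: [[0.792, -0.252, -0.557], [-0.206, -0.968, 0.146], [-0.575, -0.001, -0.818]]
ft_force: [-0.5, -0.9, -0.0]
opening: 0.2
finger_force: 0.0
```

```bash
python3 -W ignore look.py; python3 - <<'E'
from cell import cams; import cv2,numpy as np
a=cams.grab_frame("top")[0]; b=cams.grab_frame("side")[0]
cv2.imwrite("pics/s6.png",np.hstack([cv2.resize(a[80:350,80:350],(400,400)),cv2.resize(b[130:370,110:350],(400,400))])[:,:,::-1])
E
```

```text
side 117 [ 51.  105.2  94.7]
side 79 [  50.9 -103.2   94. ]
top 153 [ 51.6 105.   95.5]
top 0 [nan nan nan]
-105
0
-25 64 [ 68. 115. 118.]
-19 62 [114. 117. 119.]
-13 59 [115. 117. 119.]
-7 56 [114. 117. 119.]
-1 54 [114. 117. 119.]
5 49 [114. 116. 118.]
11 44 [114. 117. 119.]
17 40 [113. 116. 119.]
105
-25 34 [ 61.  92. 112.]
-19 84 [114. 116. 119.]
-13 84 [113. 116. 118.]
-7 84 [113. 116. 120.]
-1 84 [114. 116. 119.]
5 83 [113. 116. 119.]
11 82 [113. 116. 119.]
17 81 [113. 116. 118.]
23 38 [114. 115. 119.]
19.85 [1.44140747e+02 8.09303574e-04 1.54926155e+02] [ 0.37442801  0.15159705 -0.50419869]
```

View pics/s6.png

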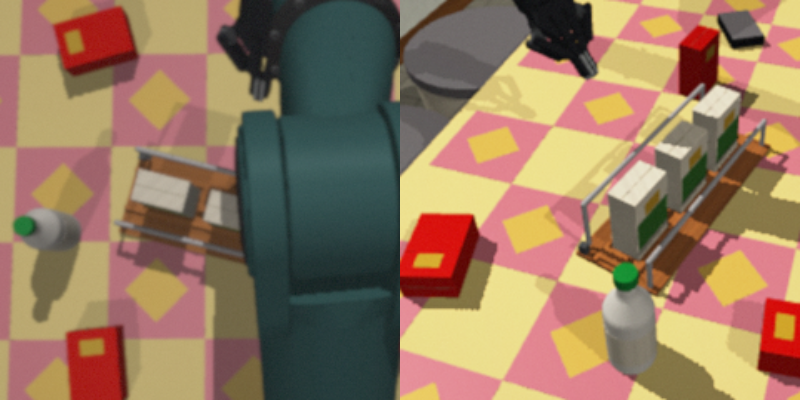

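All three cartons stand upright, the guard is vertical (side (585,225) to (700,90)), and the bottle and stamp box are untouched. The gripper is clear of everything, so I hand in.

```bash
python3 -c "from cell import ctrl; print(ctrl.sign_off())"
```

```text
the job is handed in; nothing more can be done
None
```

The leaning carton is upright in its bay and the guard is fully up against its stop, with the other cartons, bottle and stamp box standing where they were; I handed the job in at about 20 s of the 50 s allowed, though my first push pressed about 32 N on the carton's top edge before I went lower and repeated it.

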